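Comb the articulator pins into their grooved tray

ROBOT

A 7-joint arm with a two-finger parallel gripper is mounted at the origin on a cart in front of the work surface, level with it; the furniture and walls round the work are solid. World frame = base frame: x ahead of the robot, y to its left, z up, the work surface at z = 0. Lengths are in m, angles in rad, forces in N, time in s.
With the tool pointing down it reaches from about 0.4 to 0.85 m from the base axis. Payload 4.4 kg.
Tool frame: the origin (TCP) lies midway between the tips of the shut fingers; the grasp point (between the pads) lies env.grip_point_offset behind it (env.grip_point_offset is the distance from the TCP to the grasp point, in m); z points along the fingers, y is the line along which they close (so a half turn about z gives the same grasp; the last joint's range is limited). The gripper opens to 94 mm and grips with 3 to 60 N. Pads are 16 mm wide; open, the fingers measure 119 mm over their backs; the gripper's body (75 mm by 177 mm) begins 78 mm behind the grasp point.
Start: joints at [-1.167, 0.628, 0.038, 1.517, -0.027, 0.996, -0.02], TCP at [0.294, 0.58, 0.205] pointing down, gripper open.
Joint ranges: [-3.06, 3.06], [-0.37, 2.12], [-1.25, 1.32], [0.18, 2.47], [-1.1, 4.24], [0.23, 1.98], [-2.94, 2.94]. Speed limits (rad/s): [2.57, 2.57, 3.14, 3.14, 3.14, 3.14, 3.14].

INTERFACE

Orientations are given as a rotation vector (axis times angle).
In Python, from rig import env gives the robot as it stands. The module is installed in compiled form; this text tells all that it offers.
- The arm moves only by the tool step_arm, never from a script. Its argument "deltas" is a list of rows, each an object with "dp": the shift along the world's x, y, z in units of 500 mm (1.0 is 500 mm), a list of three; "turn": the turn, a rotation vector about the world's x, y, z in units of 180 degrees (1.0 is 180 degrees), a list of three; "claw": the opening, from -1 (shut) to 1 (fully open). A call has 1 to 20 rows; each row shifts and turns the commanded pose from where the row before left it; what a row does not reach is not made up. A row lasts 1/8 s, in which the tool goes at most 62.5 mm and 10.7 degrees, less where a joint would pass 70% of its speed; a pose out of reach is approached as far as the arm can. A call with a number of a shift or a turn outside -1 to 1 is refused whole. A call with a gripper value outside its range is refused whole. The fingers move at their own pace and stop on an object; "force" is the grip in N (left out, the last holds). Time passes only in rows, so rows that do not move let the fingers close. It gives the time, the measured TCP pose, the force, the opening and the grip force at its end, in the units of the state.
- env.read_state(): the state, without advancing time (a new reading comes with each control period).
- env.grab_frame(name): name is "scene" or "top" or "wrist"; returns a dict with "image" (384x512x3 uint8, blue, green, red), "intrinsics" (3x3 intrinsics, pixels), "k1" (the pictures are not rectified: a ray, as slopes to the right and down, at radius r is drawn at 1 + k1 r^2 times it, then the intrinsics apply), "R" (3x3) and "t" (3): a world point X has camera coordinates R X + t; the wrist camera has in their place "hand_eye" (4x4, takes a point from camera to tool coordinates, whose origin is the TCP and whose axes are the flange's). Camera axes: x right, y down, z forward; pixel columns grow to the right and rows downward; lengths in m; the calibration is good to about 2 mm. A picture is of the moment at which its call begins: read the wrist's pose just before it. There is no depth.
- env.job_done(): hands the job in; it is judged then, once.
The state is a dict: "t": time; "joint_positions": joint angles; "joint_velocities": joint speeds; "effort": joint torques, N m; "tcp_pos": TCP position; "tool_rot": TCP orientation; "contact_force": force on the tool from outside, world axes, zero at the start; "ft_torque": the same for the moment, N m; "finger_gap": finger opening in m; "grip_force": force on a finger pad.
Only numpy, scipy, OpenCV 4.12 (cv2) and the standard library are available. Lean on these libraries where they do the work, as an engineer would, in place of code of your own. Each camera call takes 0.05 s, during which the arm holds its last target. There are 200 camera calls.

TASK

Five washed articulator pins lie criss-cross on the grooved pin tray. Take the rake from its rest and, with its fins resting lightly on the ridges, comb it from the far end of the tray to the near end, again if needed, until every pin has settled in a groove of its own; never bear down hard or force a pin that catches, and do not touch the pins with the gripper. Then stand the rake back down in its rest and leave the other things on the bench where they are.

Things in the scene. Friction and masses are not known exactly. Their poses are not given: they have to be found in the camera images.
- pin_tray: Grey plastic tray fixed to the bench, 174 (x) x 114 (y) x 22 mm, walls 4 mm. Origin: centre of its underside, on the worktop; x points away from the robot to the far end, yaw up to 0.3 rad. 11 grooves run along its y from side wall to side wall (106 mm inside), centres at x = -55, -44 ... +55 mm, 7 mm wide, floor 5 mm above the worktop; the ridges between are 4 mm wide with round tops 11.5 mm above the worktop.
- comb_far (a point): Point on the tray's centre line, level with the ridge tops (11.5 mm above the worktop), 49 mm from the centre towards the far end: the rake set down here is clear behind the loose pins. Past the outermost ridges (60.5 mm from the centre) a 24 degree ramp rises to each end wall, so that pins roll back to the grooves.
- comb_near (a point): The like point 49 mm from the centre to the near end, where a stroke ends. The rake, its row along the grooves, turns the pins parallel and rolls them on until each drops into an empty groove (its centre then 8 mm above the worktop, its top 0.5 mm below the ridges). Press with about 6 N; 30 N on tray or pin is too much. Pins can catch: when resistance jumps, stop, lift 4 mm, go back 16 mm, comb on.
- rake: Rake, 84 mm high, about 0.25 kg: upright black grip on a steel bar (18 x 88 mm) with 11 steel fins below. Origin: centre of its foot, level with the fins' lower edges; z up. The fins are 18 mm long in its x, 3 mm thick, 20 mm high, with rounded toes, in a row 83 mm wide along its y (8 mm pitch); longer than the 11 mm ridge pitch, they ride over the ridges. Same when turned half round.
- rake_grip (a point): Middle of the rake's grip, 60 mm above its origin. The grip is 18 mm thick (rake's x) by 40 mm wide (its y), from 32 to 84 mm above the origin, and is pinched from above across its 18 mm thickness.
- rake_rest: Rest for the rake: low steel box open at the top, fixed to the bench, 38 x 108 x 16 mm. Origin: centre of its underside, on the worktop. Inside 26 mm (x) by 96 mm (y), floor 4 mm above the worktop; the rake stands in it on its fins with its y along the rest's y, at the start and at the end. It stands left or right of the tray, yaw up to 0.3 rad.
- pin_1: Articulator pin: polished steel rod with round ends, 6 mm thick, 90 mm long, 20 g, slippery. Origin: its centre; x along the rod. At the start the pins lie 12 to 28 degrees askew of the grooves, this one directly on the ridge tops.
- pin_2: Articulator pin: polished steel rod with round ends, 6 mm thick, 90 mm long, 20 g, slippery. Origin: its centre; x along the rod. At the start the pins lie 12 to 28 degrees askew of the grooves, this one directly on the ridge tops.
- pin_3: Articulator pin: polished steel rod with round ends, 6 mm thick, 90 mm long, 20 g, slippery. Origin: its centre; x along the rod. At the start the pins lie 12 to 28 degrees askew of the grooves, this one directly on the ridge tops.
- pin_4: Articulator pin: polished steel rod with round ends, 6 mm thick, 90 mm long, 20 g, slippery. Origin: its centre; x along the rod. At the start the pins lie 12 to 28 degrees askew of the grooves, this one on top of other pins.
- pin_5: Articulator pin: polished steel rod with round ends, 6 mm thick, 90 mm long, 20 g, slippery. Origin: its centre; x along the rod. At the start the pins lie 12 to 28 degrees askew of the grooves, this one on top of other pins.
- tweezers: Bystander: steel tweezers 16 x 136 x 9 mm lying between the tray and the rest; origin: centre of the underside.
- glue_bottle: Bystander: white bottle with pointed yellow cap, 24 mm across, 76 mm high, behind; origin: centre of the underside.
- cast_white: Bystander: dental cast on a white plaster base, 57 x 67 x 40 mm, at the right; origin: centre of the underside.
- wax_jar: Bystander: brown jar with a white screw lid, 52 mm across, 48 mm high, at the left; origin: centre of the underside.

How it is judged:
By the outcome, as a careful person would: the job done as asked, in the order asked, and still so for the second after the job is handed in, with the robot touching nothing.
It also fails if it takes over 58 s, if anything falls off the work surface, if the arm or the gripper's body presses on something with over 40 N, if the wrist force passes 120 N, or if a joint passes its speed limit or range.

## Working session

There is one attempt and no reset: what is moved stays moved. The work goes in short steps, Python scripts to look and compute and a tool call to move; the robot and the scene stay as the last step left them, time stands still between calls to the robot, and variables do not carry over. Pictures are saved under pics/ and viewed, at most 10 in all, crops included, and the job is handed in when it is done.

Besides the shell and the picture viewer there is one more tool, called after "Call:" as name(argument=value, ...) on one line, values as JSON. step_arm: Moves the arm, as the interface text tells. Its arguments: {"type":"object","properties":{"deltas":{"type":"array","items":{"type":"object","properties":{"dp":{"type":"array","items":{"type":"number","minimum":-1,"maximum":1}},"turn":{"type":"array","items":{"type":"number","minimum":-1,"maximum":1}},"claw":{"type":"number"}}}},"force":{"type":"number"}},"required":["deltas"]}

```bash
mkdir -p pics; python3 - <<'E'
from rig import env
import cv2,numpy as np,pickle
s=env.read_state();print(s, env.grip_point_offset)
fs={}
for n in("scene","top"):
    f=env.grab_frame(n);fs[n]=f;cv2.imwrite(f"pics/{n}0.png",f["image"]);print(n,f["intrinsics"],f["k1"],f["R"],f["t"])
pickle.dump(fs,open("f0.pkl","wb"))
E
```

```text
{'t': 0.0, 'joint_positions': array([-1.1668368 ,  0.62933717,  0.03846149,  1.5183413 , -0.02699642,
        0.996287  , -0.02000951]), 'joint_velocities': array([ 9.38343253e-05,  2.98312512e-04,  1.06368784e-03,  7.27526173e-04,
        7.27556546e-04, -2.08155117e-03,  1.67176827e-03]), 'effort': array([-5.51130393e-05, -5.49739695e+01,  1.14349343e+00, -1.86629838e+01,
       -5.21123246e-02,  2.37741211e-02,  1.63828786e-04]), 'tcp_pos': array([0.29392652, 0.57901509, 0.20456883]), 'tool_rot': array([-7.31073098e-01, -3.05493850e+00,  2.84559922e-03]), 'contact_force': array([ 1.11624964, -0.39187987,  0.31190976]), 'ft_torque': array([-0.01251277, -0.0134397 , -0.00714604]), 'grip_force': 0.0, 'finger_gap': 0.09399816624002547} 0.0188
scene [[399.42560828   0.         259.31400239]
 [  0.         399.42560828 200.09643506]
 [  0.           0.           1.        ]] 0.0410112607092398 [[ 0.81956211 -0.57275498  0.01642175]
 [-0.40106073 -0.59388007 -0.69746451]
 [ 0.40922882  0.56502937 -0.71643114]] [-0.57688094  0.16574507  0.94608845]
top [[358.91394653   0.         254.30383406]
 [  0.         358.91394653 187.7465689 ]
 [  0.           0.           1.        ]] 0.03790226968950437 [[-0.00719628 -0.99966241 -0.02496546]
 [-0.99492046  0.00966451 -0.10019915]
 [ 0.1004066   0.02411759 -0.99465414]] [-0.18544789  0.56216792  1.12362001]
```

```bash
python3 - <<'E'
import cv2
a=cv2.imread("pics/top0.png");cv2.imwrite("pics/top0b.png",cv2.resize(a,(800,600),interpolation=cv2.INTER_CUBIC))
E
```

```text
(no output)
```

View pics/top0b.png

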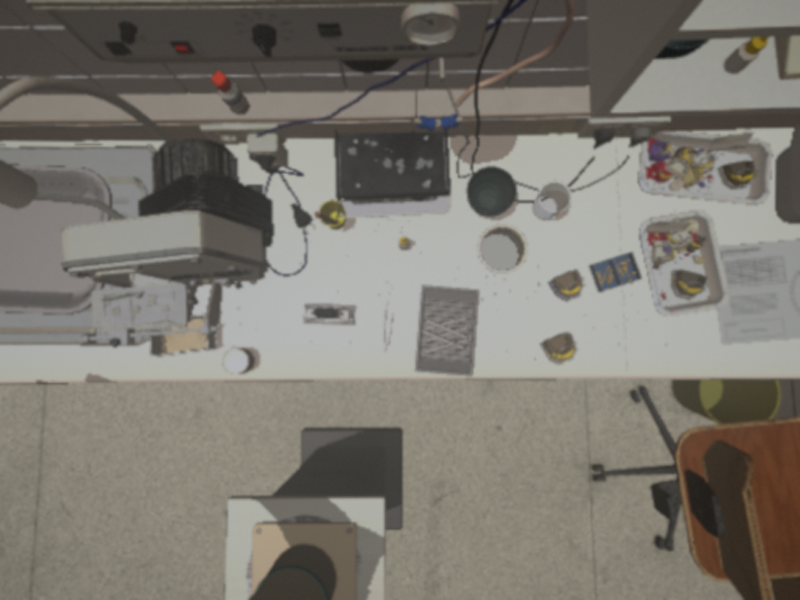

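View pics/scene0.png

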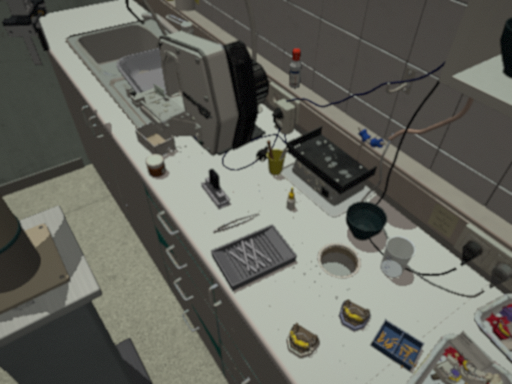

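The top view (800x600) shows the rest with the rake at (329,314), the tweezers at (388,316), the tray at (447,330) with its corners near (422,287), (478,291), (472,374) and (417,370), and the glue bottle at (404,243). The scene view agrees. Next I'll get rough positions.

```bash
cat > h.py <<'E'
import numpy as np,cv2
from scipy.spatial.transform import Rotation as Ro
def cam(f,pose=None):
    if "R" in f: return np.array(f["R"]),np.array(f["t"])
    H=np.eye(4);H[:3,:3]=Ro.from_rotvec(pose["tool_rot"]).as_matrix();H[:3,3]=pose["tcp_pos"]
    W=np.linalg.inv(H@np.array(f["hand_eye"]));return W[:3,:3],W[:3,3]
def proj(f,X,pose=None):
    R,t=cam(f,pose);c=np.asarray(X)@R.T+t;s=c[...,:2]/c[...,2:];s=s*(1+f["k1"]*(s**2).sum(-1,keepdims=True))
    K=np.array(f["intrinsics"]);return s*[K[0,0],K[1,1]]+K[:2,2]
def unproj(f,uv,z,pose=None):
    R,t=cam(f,pose);K=np.array(f["intrinsics"]);d=(np.atleast_2d(uv)-K[:2,2])/[K[0,0],K[1,1]];s=d.copy()
    for _ in range(20): s=d/(1+f["k1"]*(s**2).sum(-1,keepdims=True))
    w=np.c_[s,np.ones(len(s))]@R;C=-R.T@t
    return C+w*((z-C[2])/w[:,2:])
def warp(f,z,x0,x1,y0,y1,mm,pose=None):
    # image: up = +x, left = +y
    xs=np.arange(x1,x0,-mm/1e3);ys=np.arange(y1,y0,-mm/1e3)
    Y,X=np.meshgrid(ys,xs);p=proj(f,np.stack([X,Y,np.full_like(X,z)],-1),pose).astype(np.float32)
    return cv2.remap(f["image"],p,None,cv2.INTER_CUBIC)
E
python3 - <<'E'
import pickle,numpy as np
from h import *
fs=pickle.load(open("f0.pkl","rb"));f=fs["top"]
P=lambda l,z:np.round(unproj(f,np.array(l)*.64,z),3).tolist()
print("tray",P([(422,287),(478,291),(472,374),(417,370)],.022))
print("rest",P([(305,304),(355,306),(354,325),(303,323)],.016),"grip",P([(329,313)],.084),"tw",P([(388,316)],.005),"glue",P([(404,243)],.07))
E
```

```text
tray [[0.574, -0.241, 0.022], [0.564, -0.355, 0.022], [0.396, -0.34, 0.022], [0.405, -0.229, 0.022]]
rest [[0.541, 0.001, 0.016], [0.536, -0.102, 0.016], [0.497, -0.1, 0.016], [0.502, 0.005, 0.016]] grip [[0.518, -0.058, 0.084]] tw [[0.516, -0.17, 0.005]] glue [[0.657, -0.205, 0.07]]
```

Call:
step_arm(deltas=[{"dp":[0.0,-0.1,0.02],"turn":[0,0,-0.03],"claw":0.0},{"dp":[0.03,-0.1,0.02],"turn":[0,0,-0.03]},{"dp":[0.03,-0.1,0.02],"turn":[0,0,-0.03]},{"dp":[0.03,-0.1,0.02],"turn":[0,0,-0.03]},{"dp":[0.03,-0.1,0.02],"turn":[0,0,-0.03]},{"dp":[0.03,-0.1,0.02],"turn":[0,0,-0.03]},{"dp":[0.03,-0.1,0],"turn":[0,0,-0.03]},{"dp":[0.04,-0.1,0],"turn":[0,0,-0.03]},{"dp":[0.04,-0.1,0],"turn":[0,0,-0.03]},{"dp":[0.04,-0.1,0],"turn":[0,0,-0.03]},{"dp":[0.04,-0.1,0],"turn":[0,0,-0.03]},{"dp":[0.04,-0.1,0],"turn":[0,0,-0.04]},{"dp":[0,-0.06,0]},{"dp":[0,0,0]}])

```text
invalid input at $.deltas[1]: expected keys dp, turn, claw
```

```bash
cat > snap.py <<'E'
import sys,pickle,cv2
from rig import env
s=env.read_state();f=env.grab_frame("wrist");n=sys.argv[1]
pickle.dump((f,s),open(n+".pkl","wb"));cv2.imwrite(f"pics/{n}.png",f["image"])
from h import unproj
print(s["t"],s["tcp_pos"],s["tool_rot"],s["contact_force"],s["joint_positions"].round(2));print(f["hand_eye"],f["k1"],f["intrinsics"][0])
print(unproj(f,[(0,0),(511,0),(511,383),(0,383)],0.01,s).round(3))
E
python3 snap.py w1
```

```text
0.1 [0.29396491 0.5790709  0.20467591] [-7.31149366e-01 -3.05493321e+00  2.54710461e-03] [0.16427905 0.78622427 0.51472787] [-1.17  0.63  0.04  1.52 -0.03  1.   -0.02]
[[ 5.34420449e-04 -9.61624002e-01 -2.74370177e-01  8.06160633e-02]
 [ 9.99999492e-01  7.48495610e-04 -6.75551435e-04  2.28212606e-04]
 [ 8.54991347e-04 -2.74369676e-01  9.61623913e-01 -1.78455989e-01]
 [ 0.00000000e+00  0.00000000e+00  0.00000000e+00  1.00000000e+00]] -0.09701831664521333 [337.29744515   0.         256.23579556]
[[-0.002  0.414  0.01 ]
 [ 0.251  0.912  0.01 ]
 [ 0.783  0.782  0.01 ]
 [ 0.419  0.058  0.01 ]]
```

View pics/w1.png

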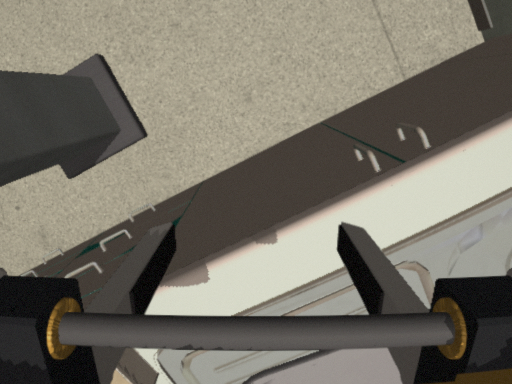

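The move was refused because every row needs all the keys, so the arm hasn't moved. This wrist picture shows only the start area: floor, cupboard fronts and the worktop edge.

Call:
step_arm(deltas=[{"dp":[0.0,-0.1,0.02],"turn":[0,0,-0.03],"claw":0.0},{"dp":[0.03,-0.1,0.02],"turn":[0,0,-0.03],"claw":0.0},{"dp":[0.03,-0.1,0.02],"turn":[0,0,-0.03],"claw":0.0},{"dp":[0.03,-0.1,0.02],"turn":[0,0,-0.03],"claw":0.0},{"dp":[0.03,-0.1,0.02],"turn":[0,0,-0.03],"claw":0.0},{"dp":[0.03,-0.1,0.02],"turn":[0,0,-0.03],"claw":0.0},{"dp":[0.03,-0.1,0],"turn":[0,0,-0.03],"claw":0.0},{"dp":[0.04,-0.1,0],"turn":[0,0,-0.03],"claw":0.0},{"dp":[0.04,-0.1,0],"turn":[0,0,-0.03],"claw":0.0},{"dp":[0.04,-0.1,0],"turn":[0,0,-0.03],"claw":0.0},{"dp":[0.04,-0.1,0],"turn":[0,0,-0.03],"claw":0.0},{"dp":[0.04,-0.1,0],"turn":[0,0,-0.04],"claw":0.0},{"dp":[0,-0.1,0],"turn":[0,0,0],"claw":0.0},{"dp":[0,-0.1,0],"turn":[0,0,0],"claw":0.0},{"dp":[0,0,0],"turn":[0,0,0],"claw":0.0}])

```text
t: 2.02
tcp_pos: [0.4835, -0.125, 0.2656]
tool_rot: [2.296, 2.142, -0.002]
contact_force: [-0.2, 0.4, -0.5]
finger_gap: 0.0468
grip_force: 0.0
```

```bash
python3 snap.py w2
```

```text
2.025 [ 0.48347316 -0.12502453  0.26560441] [ 2.29573082  2.14208325 -0.00230926] [-0.16894243  0.38046504 -0.53452953] [-0.17  0.37  0.51  1.86 -0.21  0.96  0.36]
[[ 5.35299895e-04 -9.61452497e-01 -2.74970562e-01  8.04088443e-02]
 [ 9.99999853e-01  5.38988004e-04  6.21464860e-05 -5.40254709e-04]
 [ 8.84549402e-05 -2.74970555e-01  9.61452644e-01 -1.78456772e-01]
 [ 0.00000000e+00  0.00000000e+00  0.00000000e+00  1.00000000e+00]] -0.09701831664521333 [337.29744515   0.         256.23579556]
[[ 0.172  0.103  0.01 ]
 [ 0.82   0.058  0.01 ]
 [ 0.925 -0.574  0.01 ]
 [-0.019 -0.509  0.01 ]]
```

View pics/w2.png

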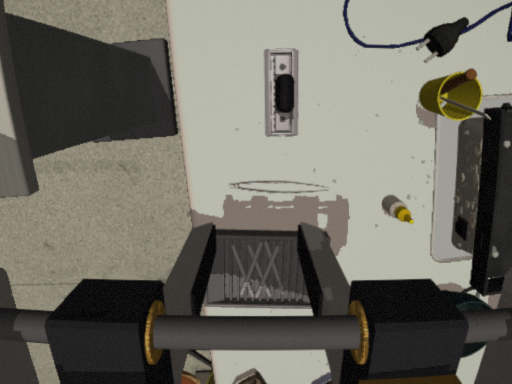

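Image right is world +x and up is +y. The rest is around (281,92), the tweezers are at (280,186), the tray spans about (205–310, 230–305) and the bottle is at (398,210). I'll rectify the rest and tray for accurate poses.

```bash
python3 - <<'E'
import pickle
from h import *
f,s=pickle.load(open("w2.pkl","rb"))
a=warp(f,.016,.47,.57,-.14,.04,.4,s)  # 250x450
b=warp(f,.022,.38,.60,-.37,-.20,.4,s) # 550 x 425
a=cv2.rotate(a,cv2.ROTATE_90_CLOCKWISE)#right=+x, up=+y
b=cv2.rotate(b,cv2.ROTATE_90_CLOCKWISE)
print(a.shape,b.shape)
H=max(a.shape[0],b.shape[0]);c=np.zeros((H,a.shape[1]+b.shape[1],3),np.uint8);c[:a.shape[0],:a.shape[1]]=a;c[:b.shape[0],a.shape[1]:]=b
cv2.imwrite("pics/w2r.png",c)
E
```

```text
(451, 250, 3) (425, 550, 3)
```

View pics/w2r.png

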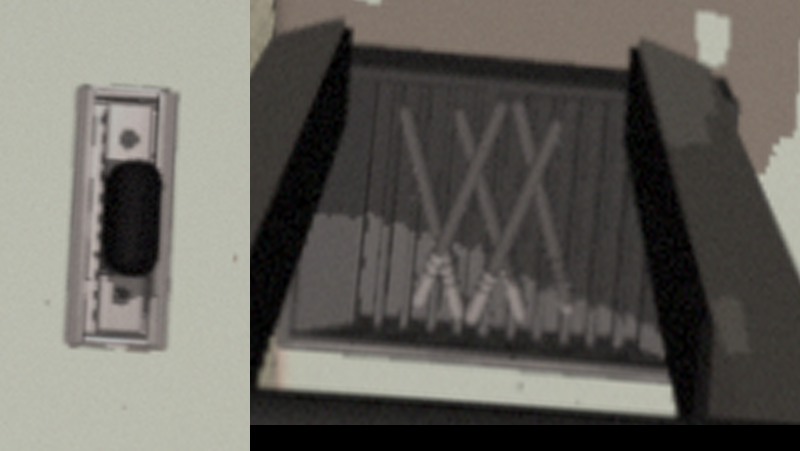

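The rest corners in the rectified picture are (81,85), (178,91), (163,350) and (66,346), giving a centre near (0.519,-0.047) and yaw -0.059. The grip blob is at (133,217). The tray edges slope 0.082, giving yaw about -0.082 and a centre near (0.483,-0.289). Now the grip centre at its own height.

```bash
python3 - <<'E'
import pickle
from h import *
f,s=pickle.load(open("w2.pkl","rb"))
R,t=cam(f,s);print("cam",-R.T@t)
a=cv2.rotate(warp(f,.088,.47,.57,-.14,.04,.4,s),cv2.ROTATE_90_CLOCKWISE)
g=cv2.cvtColor(a,cv2.COLOR_BGR2GRAY);m=(g<45).astype(np.uint8)
n,l,st,c=cv2.connectedComponentsWithStats(m)
i=1+np.argmax(st[1:,4]);pts=np.argwhere(l==i)[:,::-1].astype(np.float32)
r=cv2.minAreaRect(pts);print(st[i],r,"centre",.47+r[0][0]*4e-4,.04-r[0][1]*4e-4)
print(Ro.from_rotvec(s["tool_rot"]).as_matrix().round(4))
E
```

```text
cam [ 0.48848    -0.04436976  0.44388069]
[  91  170   51   96 4147] ((116.10274505615234, 217.2739715576172), (47.41107177734375, 95.17561340332031), 2.642545223236084) centre 0.516441098022461 -0.04690958862304687
[[ 6.920e-02  9.976e-01  1.000e-04]
 [ 9.976e-01 -6.920e-02 -2.200e-03]
 [-2.200e-03  2.000e-04 -1.000e+00]]
```

Call:
step_arm(deltas=[{"dp":[0.035,0.078,-0.04],"turn":[0,0,0.0045],"claw":0.0},{"dp":[0.034,0.078,-0.04],"turn":[0,0,0],"claw":0.0},{"dp":[0,0,0],"turn":[0,0,0],"claw":0.0},{"dp":[0,0,0],"turn":[0,0,0],"claw":0.0}])

```text
t: 2.58
tcp_pos: [0.5184, -0.0416, 0.2255]
tool_rot: [-2.271, -2.17, 0.001]
contact_force: [-0.6, -0.5, -0.0]
finger_gap: 0.0468
grip_force: 0.0
```

```bash
python3 snap.py w3; python3 - <<'E'
import pickle
from h import *
f,s=pickle.load(open("w3.pkl","rb"))
b=warp(f,.022,.38,.60,-.37,-.21,.4,s)
b=cv2.rotate(b,cv2.ROTATE_90_CLOCKWISE)
a=cv2.rotate(warp(f,.088,.47,.57,-.14,.02,.4,s),cv2.ROTATE_90_CLOCKWISE)
cv2.imwrite("pics/w3r.png",np.hstack([a[:400],b[:400]]))
E
```

```text
2.575 [ 0.51843226 -0.04162389  0.22546741] [-2.27105615e+00 -2.17023856e+00  7.41116384e-04] [-0.58895205 -0.45811306 -0.03361069] [-0.29  0.45  0.46  1.86 -0.25  0.89  0.24]
[[ 5.34398161e-04 -9.61453032e-01 -2.74968692e-01  8.04200750e-02]
 [ 9.99999851e-01  5.44243080e-04  4.04915979e-05 -5.28190198e-04]
 [ 1.10719039e-04 -2.74968673e-01  9.61453180e-01 -1.78455299e-01]
 [ 0.00000000e+00  0.00000000e+00  0.00000000e+00  1.00000000e+00]] -0.09701831664521333 [337.29744515   0.         256.23579556]
[[ 0.231  0.167  0.01 ]
 [ 0.82   0.14   0.01 ]
 [ 0.927 -0.43   0.01 ]
 [ 0.071 -0.393  0.01 ]]
```

View pics/w3r.png

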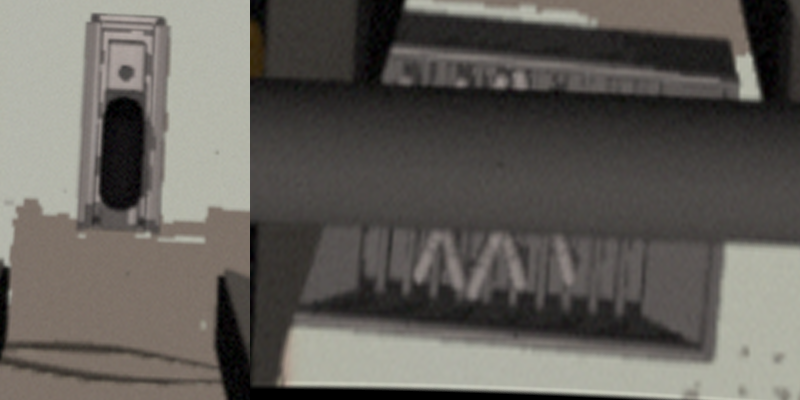

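Grip centre at about (122,153) in the left panel and tray corners near (712,360), (738,80) and (290,325). This gives the rake at (0.5185,-0.0455), and the tray centre at (0.4835,-0.290) with yaw -0.084. Going to grasp.

Call:
step_arm(deltas=[{"dp":[0,-0.009,-0.09],"turn":[0,0,0],"claw":0.0},{"dp":[0,0,-0.09],"turn":[0,0,0],"claw":0.0},{"dp":[0,0,-0.09],"turn":[0,0,0],"claw":0.0},{"dp":[0,0,-0.06],"turn":[0,0,0],"claw":0.0},{"dp":[0,0,-0.03],"turn":[0,0,0],"claw":0.0},{"dp":[0,0,0],"turn":[0,0,0],"claw":0.0},{"dp":[0,0,0],"turn":[0,0,0],"claw":-1},{"dp":[0,0,0],"turn":[0,0,0],"claw":-1},{"dp":[0,0,0],"turn":[0,0,0],"claw":-1},{"dp":[0,0,0],"turn":[0,0,0],"claw":-1},{"dp":[0,0,0],"turn":[0,0,0],"claw":-1}], force=30)

```text
t: 4.0
tcp_pos: [0.5192, -0.0468, 0.0461]
tool_rot: [2.273, 2.168, 0.001]
contact_force: [-0.1, 0.3, 5.6]
finger_gap: 0.0179
grip_force: 30.0
```

Call:
step_arm(deltas=[{"dp":[0,0,0.03],"turn":[0,0,0],"claw":-1},{"dp":[0,0,0.06],"turn":[0,0,0],"claw":-1},{"dp":[0,0,0.06],"turn":[0,0,0],"claw":-1},{"dp":[0,0,0],"turn":[0,0,0],"claw":-1},{"dp":[0,0,0],"turn":[0,0,0],"claw":-1}])

```text
t: 4.62
tcp_pos: [0.5181, -0.0466, 0.12]
tool_rot: [-2.272, -2.168, 0.001]
contact_force: [0.4, -0.5, -1.2]
finger_gap: 0.018
grip_force: 30.0
```

```bash
python3 snap.py w4 | head -1; python3 - <<'E'
from h import *
print(Ro.from_rotvec([2.273, 2.168, 0.001]).as_matrix().round(4)[:,1])
E
```

```text
4.625 [ 0.51806822 -0.04655094  0.11996777] [-2.27229145e+00 -2.16796790e+00  8.87690704e-04] [ 0.44810152 -0.45971935 -1.24856711] [-0.22  0.6   0.38  1.97 -0.36  0.64  0.35]
[ 9.989e-01 -4.730e-02  8.000e-04]
```

View pics/w4.png

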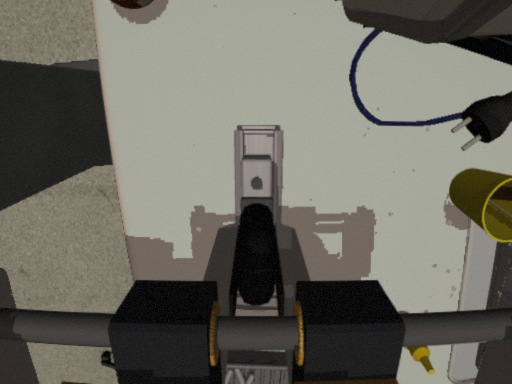

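The rake is held, with the grip at (257,255), and it is clear of the rest. Now moving it over the tray's far end.

Call:
step_arm(deltas=[{"dp":[0.005,-0.08,0],"turn":[0,0,-0.0059],"claw":-1},{"dp":[0.005,-0.09,0],"turn":[0,0,-0.0059],"claw":-1},{"dp":[0.006,-0.09,0],"turn":[0,0,0],"claw":-1},{"dp":[0.006,-0.09,0],"turn":[0,0,0],"claw":-1},{"dp":[0.006,-0.09,0],"turn":[0,0,0],"claw":-1},{"dp":[0,-0.055,-0.04],"turn":[0,0,0],"claw":-1},{"dp":[0,0,-0.056],"turn":[0,0,0],"claw":-1},{"dp":[0,0,0],"turn":[0,0,0],"claw":-1},{"dp":[0,0,0],"turn":[0,0,0],"claw":-1}])

```text
t: 5.8
tcp_pos: [0.5328, -0.2939, 0.0724]
tool_rot: [-2.312, -2.126, 0.0]
contact_force: [1.4, -0.7, -1.8]
finger_gap: 0.0179
grip_force: 30.0
```

```bash
python3 snap.py w5 | head -1; python3 - <<'E'
import pickle
from h import *
f,s=pickle.load(open("w4.pkl","rb"));print(unproj(f,[(257,157)],.110,s),unproj(f,[(257,157)],.016,s))
f,s=pickle.load(open("w5.pkl","rb"));print(Ro.from_rotvec(s["tool_rot"]).as_matrix().round(4)[:,1:])
cv2.imwrite("pics/w5c.png",f["image"][100:384])
E
```

```text
5.8 [ 0.53277584 -0.29394868  0.07236137] [-2.31200376e+00 -2.12593622e+00  9.14400410e-05] [ 1.42615816 -0.73593121 -1.78478324] [ 0.26  0.76  0.33  1.76 -0.36  0.68  0.7 ]
[[ 0.52009503 -0.00111931  0.11      ]] [[ 0.51938838 -0.01851085  0.016     ]]
[[ 9.965e-01 -5.000e-04]
 [-8.370e-02  5.000e-04]
 [-6.000e-04 -1.000e+00]]
```

View pics/w5c.png

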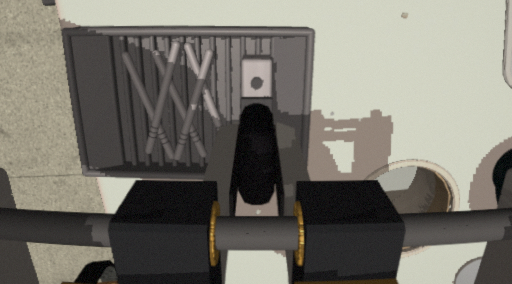

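The picture shows the rake over the tray's far strip, clear of the pins, which sit at columns 120–220. Lowering gently to contact.

Call:
step_arm(deltas=[{"dp":[0,0,-0.024],"turn":[0,0,0],"claw":-1},{"dp":[0,0,-0.008],"turn":[0,0,0],"claw":-1},{"dp":[0,0,-0.002],"turn":[0,0,0],"claw":-1},{"dp":[0,0,0],"turn":[0,0,0],"claw":-1}])

```text
t: 6.35
tcp_pos: [0.5328, -0.2944, 0.0555]
tool_rot: [2.313, 2.126, -0.0]
contact_force: [-0.0, -0.6, -1.4]
finger_gap: 0.0179
grip_force: 30.0
```

Call:
step_arm(deltas=[{"dp":[0,0,-0.002],"turn":[0,0,0],"claw":-1},{"dp":[0,0,0],"turn":[0,0,0],"claw":-1}])

```text
t: 6.6
tcp_pos: [0.5328, -0.2944, 0.0546]
tool_rot: [2.313, 2.126, 0.0]
contact_force: [-0.3, -0.5, -2.4]
finger_gap: 0.0178
grip_force: 30.0
```

Call:
step_arm(deltas=[{"dp":[0,0,-0.002],"turn":[0,0,0],"claw":-1},{"dp":[0,0,0],"turn":[0,0,0],"claw":-1}])

```text
t: 6.85
tcp_pos: [0.5329, -0.2945, 0.0536]
tool_rot: [2.313, 2.126, 0.0]
contact_force: [-0.2, 0.5, -0.9]
finger_gap: 0.018
grip_force: 30.0
```

Call:
step_arm(deltas=[{"dp":[0,0,-0.001],"turn":[0,0,0],"claw":-1},{"dp":[0,0,0],"turn":[0,0,0],"claw":-1}])

```text
t: 7.1
tcp_pos: [0.5329, -0.2945, 0.0534]
tool_rot: [2.313, 2.125, 0.0]
contact_force: [-0.4, 0.2, 2.8]
finger_gap: 0.0178
grip_force: 30.0
```

Call:
step_arm(deltas=[{"dp":[0,0,-0.001],"turn":[0,0,0],"claw":-1},{"dp":[0,0,0],"turn":[0,0,0],"claw":-1}])

```text
t: 7.35
tcp_pos: [0.5329, -0.2945, 0.0533]
tool_rot: [2.313, 2.125, 0.001]
contact_force: [-0.8, 0.7, 6.7]
finger_gap: 0.018
grip_force: 30.0
```

Call:
step_arm(deltas=[{"dp":[0,0,-0.001],"turn":[0,0,0],"claw":-1},{"dp":[0,0,0],"turn":[0,0,0],"claw":-1}])

```text
t: 7.6
tcp_pos: [0.5329, -0.2946, 0.0532]
tool_rot: [2.313, 2.125, 0.001]
contact_force: [-2.6, 1.3, 10.4]
finger_gap: 0.0178
grip_force: 30.0
```

Call:
step_arm(deltas=[{"dp":[0,0,0.0015],"turn":[0,0,0],"claw":-1},{"dp":[-0.006,0.0005,0],"turn":[0,0,0],"claw":-1},{"dp":[-0.006,0.0005,0],"turn":[0,0,0],"claw":-1},{"dp":[-0.006,0.0005,0],"turn":[0,0,0],"claw":-1}])

```text
t: 8.1
tcp_pos: [0.5255, -0.2943, 0.0534]
tool_rot: [2.31, 2.124, 0.002]
contact_force: [5.1, -0.5, 5.0]
finger_gap: 0.0176
grip_force: 30.0
```

Call:
step_arm(deltas=[{"dp":[-0.006,0.0005,0],"turn":[0,0,0],"claw":-1},{"dp":[-0.006,0.0005,0],"turn":[0,0,0],"claw":-1},{"dp":[-0.006,0.0005,0],"turn":[0,0,0],"claw":-1}])

```text
t: 8.48
tcp_pos: [0.5162, -0.2936, 0.0534]
tool_rot: [2.311, 2.124, 0.002]
contact_force: [5.4, -0.1, 5.5]
finger_gap: 0.0178
grip_force: 30.0
```

Call:
step_arm(deltas=[{"dp":[-0.006,0.0005,0],"turn":[0,0,0],"claw":-1},{"dp":[-0.006,0.0005,0],"turn":[0,0,0],"claw":-1},{"dp":[-0.006,0.0005,0],"turn":[0,0,0],"claw":-1}])

```text
t: 8.85
tcp_pos: [0.5074, -0.2928, 0.0534]
tool_rot: [2.311, 2.123, 0.002]
contact_force: [6.3, -1.3, 4.5]
finger_gap: 0.0175
grip_force: 30.0
```

Call:
step_arm(deltas=[{"dp":[-0.006,0.0005,0],"turn":[0,0,0],"claw":-1},{"dp":[-0.006,0.0005,0],"turn":[0,0,0],"claw":-1},{"dp":[-0.006,0.0005,0],"turn":[0,0,0],"claw":-1}])

```text
t: 9.22
tcp_pos: [0.498, -0.292, 0.0533]
tool_rot: [2.311, 2.124, 0.002]
contact_force: [5.5, -0.8, 5.2]
finger_gap: 0.0178
grip_force: 30.0
```

Call:
step_arm(deltas=[{"dp":[-0.006,0.0005,0],"turn":[0,0,0],"claw":-1},{"dp":[-0.006,0.0005,0],"turn":[0,0,0],"claw":-1}])

```text
t: 9.48
tcp_pos: [0.4934, -0.2918, 0.0535]
tool_rot: [2.31, 2.122, 0.003]
contact_force: [10.3, -0.5, 3.9]
finger_gap: 0.0177
grip_force: 30.0
```

Call:
step_arm(deltas=[{"dp":[-0.006,0.0005,0],"turn":[0,0,0],"claw":-1},{"dp":[-0.006,0.0005,0],"turn":[0,0,0],"claw":-1}])

```text
t: 9.72
tcp_pos: [0.4917, -0.2919, 0.0546]
tool_rot: [2.304, 2.118, 0.009]
contact_force: [14.1, 0.4, 7.6]
finger_gap: 0.0175
grip_force: 30.1
```

Resistance jumped, so the rake has caught. I'll stop, ease off, lift and go back.

Call:
step_arm(deltas=[{"dp":[0.01,-0.0008,0.002],"turn":[0,0,0],"claw":-1},{"dp":[0.004,-0.0004,0.006],"turn":[0,0,0],"claw":-1},{"dp":[0.016,-0.0013,0],"turn":[0,0,0],"claw":-1},{"dp":[0.016,-0.0014,0],"turn":[0,0,0],"claw":-1},{"dp":[0,0,-0.004],"turn":[0,0,0],"claw":-1},{"dp":[0,0,-0.004],"turn":[0,0,0],"claw":-1},{"dp":[0,0,0],"turn":[0,0,0],"claw":-1}])

```text
t: 10.6
tcp_pos: [0.5073, -0.2919, 0.0534]
tool_rot: [-2.312, -2.125, -0.001]
contact_force: [-1.5, 2.2, 6.8]
finger_gap: 0.0177
grip_force: 30.0
```

```bash
python3 snap.py w6 | head -1; python3 - <<'E'
import pickle
from h import *
f,s=pickle.load(open("w6.pkl","rb"))
cv2.imwrite("pics/w6c.png",cv2.resize(f["image"][110:300,50:330],None,fx=2.5,fy=2.5,interpolation=cv2.INTER_CUBIC))
E
```

```text
10.6 [ 0.50733894 -0.29186673  0.05337181] [-2.31221044e+00 -2.12507980e+00 -7.54977529e-04] [-1.52952106  2.17734817  6.82279274] [ 0.28  0.76  0.31  1.83 -0.38  0.61  0.74]
```

View pics/w6c.png

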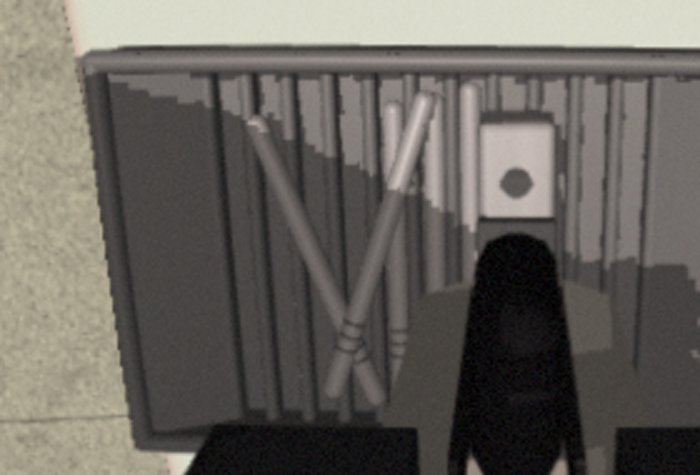

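Three pins (tops near columns 392, 435 and 470) now lie along the grooves. Two are still crossed at (345,330). Combing on.

Call:
step_arm(deltas=[{"dp":[-0.006,0.0005,-0.0003],"turn":[0,0,0],"claw":-1},{"dp":[-0.006,0.0005,0],"turn":[0,0,0],"claw":-1},{"dp":[-0.006,0.0005,0],"turn":[0,0,0],"claw":-1}])

```text
t: 11.02
tcp_pos: [0.5003, -0.2923, 0.0533]
tool_rot: [2.31, 2.124, 0.002]
contact_force: [4.8, 0.1, 5.0]
finger_gap: 0.0177
grip_force: 30.0
```

Call:
step_arm(deltas=[{"dp":[-0.006,0.0005,0],"turn":[0,0,0],"claw":-1},{"dp":[-0.006,0.0005,0],"turn":[0,0,0],"claw":-1}])

```text
t: 11.28
tcp_pos: [0.4946, -0.2921, 0.0534]
tool_rot: [2.31, 2.123, 0.002]
contact_force: [5.5, -0.1, 5.3]
finger_gap: 0.0177
grip_force: 30.0
```

Call:
step_arm(deltas=[{"dp":[-0.006,0.0005,0],"turn":[0,0,0],"claw":-1},{"dp":[-0.006,0.0005,0],"turn":[0,0,0],"claw":-1}])

```text
t: 11.52
tcp_pos: [0.4882, -0.2917, 0.0533]
tool_rot: [2.311, 2.123, 0.002]
contact_force: [4.2, -0.0, 4.5]
finger_gap: 0.0179
grip_force: 30.0
```

Passed the catch point.

Call:
step_arm(deltas=[{"dp":[-0.006,0.0005,0],"turn":[0,0,0],"claw":-1},{"dp":[-0.006,0.0005,0],"turn":[0,0,0],"claw":-1}])

```text
t: 11.78
tcp_pos: [0.4825, -0.2913, 0.0534]
tool_rot: [2.31, 2.123, 0.002]
contact_force: [5.6, -0.3, 4.9]
finger_gap: 0.0178
grip_force: 30.0
```

Call:
step_arm(deltas=[{"dp":[-0.006,0.0005,0],"turn":[0,0,0],"claw":-1},{"dp":[-0.006,0.0005,0],"turn":[0,0,0],"claw":-1}])

```text
t: 12.02
tcp_pos: [0.4762, -0.2908, 0.0533]
tool_rot: [2.311, 2.123, 0.001]
contact_force: [5.8, -1.5, 4.2]
finger_gap: 0.0179
grip_force: 30.0
```

Call:
step_arm(deltas=[{"dp":[-0.006,0.0005,0],"turn":[0,0,0],"claw":-1},{"dp":[-0.006,0.0005,0],"turn":[0,0,0],"claw":-1}])

```text
t: 12.28
tcp_pos: [0.4715, -0.2906, 0.0535]
tool_rot: [2.309, 2.121, 0.003]
contact_force: [8.7, -0.2, 3.7]
finger_gap: 0.018
grip_force: 30.0
```

Call:
step_arm(deltas=[{"dp":[-0.005,0.0004,0],"turn":[0,0,0],"claw":-1}])

```text
t: 12.4
tcp_pos: [0.4708, -0.2905, 0.0537]
tool_rot: [2.307, 2.119, 0.005]
contact_force: [11.9, -1.2, 4.7]
finger_gap: 0.0179
grip_force: 30.0
```

Call:
step_arm(deltas=[{"dp":[-0.004,0.0004,0],"turn":[0,0,0],"claw":-1}])

```text
t: 12.52
tcp_pos: [0.4703, -0.2906, 0.0542]
tool_rot: [2.306, 2.118, 0.007]
contact_force: [12.5, -1.1, 5.8]
finger_gap: 0.0177
grip_force: 30.1
```

Caught again; same remedy.

Call:
step_arm(deltas=[{"dp":[0.01,-0.0008,0.002],"turn":[0,0,0],"claw":-1},{"dp":[0.002,-0.0004,0.006],"turn":[0,0,0],"claw":-1},{"dp":[0.016,-0.0013,0],"turn":[0,0,0],"claw":-1},{"dp":[0.016,-0.0012,0],"turn":[0,0,0],"claw":-1},{"dp":[0,0,-0.004],"turn":[0,0,0],"claw":-1},{"dp":[0,0,-0.004],"turn":[0,0,0],"claw":-1},{"dp":[-0.006,0.0005,0],"turn":[0,0,0],"claw":-1},{"dp":[-0.006,0.0005,0],"turn":[0,0,0],"claw":-1},{"dp":[-0.006,0.0005,0],"turn":[0,0,0],"claw":-1}])

```text
t: 13.65
tcp_pos: [0.4789, -0.2905, 0.0533]
tool_rot: [2.31, 2.124, 0.002]
contact_force: [4.4, -0.8, 4.5]
finger_gap: 0.0178
grip_force: 30.0
```

Call:
step_arm(deltas=[{"dp":[-0.006,0.0005,0],"turn":[0,0,0],"claw":-1},{"dp":[-0.006,0.0005,0],"turn":[0,0,0],"claw":-1}])

```text
t: 13.9
tcp_pos: [0.4732, -0.2903, 0.0534]
tool_rot: [2.31, 2.123, 0.002]
contact_force: [5.3, 0.2, 5.5]
finger_gap: 0.0178
grip_force: 30.0
```

Call:
step_arm(deltas=[{"dp":[-0.006,0.0005,0],"turn":[0,0,0],"claw":-1}])

```text
t: 14.02
tcp_pos: [0.4699, -0.2901, 0.0533]
tool_rot: [2.31, 2.123, 0.002]
contact_force: [5.0, -0.4, 4.1]
finger_gap: 0.0183
grip_force: 30.0
```

Call:
step_arm(deltas=[{"dp":[-0.006,0.0005,0],"turn":[0,0,0],"claw":-1},{"dp":[-0.006,0.0005,0],"turn":[0,0,0],"claw":-1}])

```text
t: 14.28
tcp_pos: [0.4641, -0.2898, 0.0533]
tool_rot: [2.31, 2.122, 0.002]
contact_force: [6.1, -1.0, 4.5]
finger_gap: 0.0177
grip_force: 30.0
```

Call:
step_arm(deltas=[{"dp":[-0.006,0.0005,0],"turn":[0,0,0],"claw":-1},{"dp":[-0.006,0.0005,0],"turn":[0,0,0],"claw":-1}])

```text
t: 14.52
tcp_pos: [0.4578, -0.2892, 0.0533]
tool_rot: [2.31, 2.123, 0.001]
contact_force: [6.3, -0.5, 5.1]
finger_gap: 0.0181
grip_force: 30.0
```

Call:
step_arm(deltas=[{"dp":[-0.006,0.0005,0],"turn":[0,0,0],"claw":-1}])

```text
t: 14.65
tcp_pos: [0.4548, -0.2889, 0.0533]
tool_rot: [2.31, 2.123, 0.001]
contact_force: [5.7, -0.2, 5.5]
finger_gap: 0.0183
grip_force: 30.0
```

Call:
step_arm(deltas=[{"dp":[-0.006,0.0005,0],"turn":[0,0,0],"claw":-1},{"dp":[-0.006,0.0005,0],"turn":[0,0,0],"claw":-1}])

```text
t: 14.9
tcp_pos: [0.4491, -0.2885, 0.0534]
tool_rot: [2.31, 2.123, 0.002]
contact_force: [6.6, -1.1, 5.5]
finger_gap: 0.0176
grip_force: 30.0
```

Call:
step_arm(deltas=[{"dp":[-0.006,0.0005,0],"turn":[0,0,0],"claw":-1},{"dp":[-0.006,0.0005,0],"turn":[0,0,0],"claw":-1}])

```text
t: 15.15
tcp_pos: [0.4429, -0.288, 0.0533]
tool_rot: [2.31, 2.123, 0.002]
contact_force: [6.3, -0.3, 5.5]
finger_gap: 0.018
grip_force: 30.0
```

Call:
step_arm(deltas=[{"dp":[-0.005,0.0005,0],"turn":[0,0,0],"claw":-1},{"dp":[-0.004,0.0003,0],"turn":[0,0,0],"claw":-1}])

```text
t: 15.4
tcp_pos: [0.4385, -0.2876, 0.0534]
tool_rot: [2.31, 2.123, 0.002]
contact_force: [6.0, -0.3, 5.6]
finger_gap: 0.0175
grip_force: 30.0
```

Call:
step_arm(deltas=[{"dp":[-0.004,0.0003,0],"turn":[0,0,0],"claw":-1},{"dp":[0,0,0],"turn":[0,0,0],"claw":-1},{"dp":[0.004,0,0.02],"turn":[0,0,0],"claw":-1},{"dp":[0,0,0.08],"turn":[0,0,0],"claw":-1},{"dp":[0.03,-0.06,0.1],"turn":[0,0,0],"claw":-1},{"dp":[0.04,-0.09,0.08],"turn":[0,0,0],"claw":-1},{"dp":[0,0,0],"turn":[0,0,0],"claw":-1},{"dp":[0,0,0],"turn":[0,0,0],"claw":-1}])

```text
t: 16.4
tcp_pos: [0.4691, -0.3591, 0.1907]
tool_rot: [-2.31, -2.121, 0.001]
contact_force: [-0.6, 0.6, -2.6]
finger_gap: 0.0177
grip_force: 30.0
```

```bash
python3 snap.py w7 | head -1; python3 - <<'E'
import pickle
from h import *
f,s=pickle.load(open("w7.pkl","rb"))
b=warp(f,.011,.385,.585,-.36,-.225,.25,s);b=cv2.rotate(b,cv2.ROTATE_90_CLOCKWISE);print(b.shape)
b=b[:600,:800];cv2.imwrite("pics/w7r.png",b)
E
```

```text
16.4 [ 0.46914232 -0.35908993  0.19067553] [-2.31022623e+00 -2.12129884e+00  1.38797243e-03] [-0.63032984  0.61323341 -2.6282908 ] [ 0.36  0.59  0.4   1.71 -0.28  0.9   0.78]
(540, 800, 3)
```

View pics/w7r.png

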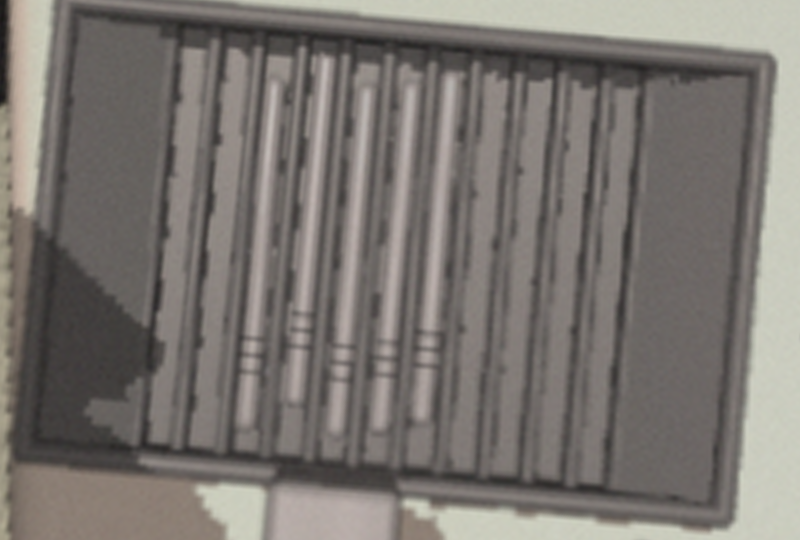

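All five pins lie in grooves of their own, at columns ~260, 310, 355, 400 and 440, side by side and parallel. Returning the rake to its rest.

Call:
step_arm(deltas=[{"dp":[0,0.07,0],"turn":[0,0,0.0059],"claw":-1},{"dp":[0.01,0.09,0],"turn":[0,0,0.0059],"claw":-1},{"dp":[0.015,0.09,0],"turn":[0,0,0],"claw":-1},{"dp":[0.025,0.09,0],"turn":[0,0,0],"claw":-1},{"dp":[0.025,0.09,0],"turn":[0,0,0],"claw":-1},{"dp":[0.025,0.09,0],"turn":[0,0,0],"claw":-1},{"dp":[0,0.09,0],"turn":[0,0,0],"claw":-1},{"dp":[0,0.015,-0.07],"turn":[0,0,0],"claw":-1},{"dp":[0,0,-0.09],"turn":[0,0,0],"claw":-1},{"dp":[0,0,-0.04],"turn":[0,0,0],"claw":-1},{"dp":[0,0,0],"turn":[0,0,0],"claw":-1},{"dp":[0,0,0],"turn":[0,0,0],"claw":-1}])

```text
t: 17.95
tcp_pos: [0.521, -0.0479, 0.0922]
tool_rot: [-2.273, -2.168, 0.001]
contact_force: [0.2, -0.6, -1.5]
finger_gap: 0.0177
grip_force: 30.0
```

```bash
python3 snap.py w8 | head -1; python3 - <<'E'
import pickle
from h import *
f,s=pickle.load(open("w8.pkl","rb"));print(Ro.from_rotvec(s["tool_rot"]).as_matrix().round(4)[:,1:], s["ft_torque"])
E
```

```text
17.95 [ 0.52100041 -0.04794828  0.09223198] [-2.27280964e+00 -2.16817778e+00  6.86413623e-04] [ 0.18009376 -0.5707372  -1.52445638] [-0.17  0.64  0.32  1.98 -0.35  0.58  0.34]
[[ 9.989e-01 -6.000e-04]
 [-4.710e-02  0.000e+00]
 [-6.000e-04 -1.000e+00]] [-0.10203589  0.02935765  0.01473087]
```

Call:
step_arm(deltas=[{"dp":[-0.004,0.002,-0.03],"turn":[0,0,0],"claw":-1},{"dp":[0,0,-0.03],"turn":[0,0,0],"claw":-1},{"dp":[0,0,-0.02],"turn":[0,0,0],"claw":-1},{"dp":[0,0,-0.006],"turn":[0,0,0],"claw":-1},{"dp":[0,0,-0.002],"turn":[0,0,0],"claw":-1},{"dp":[0,0,0],"turn":[0,0,0],"claw":-1}])

```text
t: 18.75
tcp_pos: [0.5197, -0.0472, 0.0482]
tool_rot: [2.273, 2.168, 0.001]
contact_force: [0.8, 0.3, -3.0]
finger_gap: 0.0179
grip_force: 30.0
```

Call:
step_arm(deltas=[{"dp":[0,0,-0.002],"turn":[0,0,0],"claw":-1},{"dp":[0,0,-0.002],"turn":[0,0,0],"claw":-1},{"dp":[0,0,0],"turn":[0,0,0],"claw":-1}])

```text
t: 19.12
tcp_pos: [0.5196, -0.0471, 0.0462]
tool_rot: [2.273, 2.168, 0.001]
contact_force: [-0.2, -0.8, -1.1]
finger_gap: 0.0179
grip_force: 30.0
```

Call:
step_arm(deltas=[{"dp":[0,0,-0.001],"turn":[0,0,0],"claw":-1},{"dp":[0,0,0],"turn":[0,0,0],"claw":-1}])

```text
t: 19.38
tcp_pos: [0.5196, -0.0471, 0.0461]
tool_rot: [2.273, 2.168, 0.001]
contact_force: [-0.7, 0.1, 5.1]
finger_gap: 0.0178
grip_force: 30.0
```

Call:
step_arm(deltas=[{"dp":[0,0,-0.0005],"turn":[0,0,0],"claw":-1},{"dp":[0,0,0],"turn":[0,0,0],"claw":-1}])

```text
t: 19.62
tcp_pos: [0.5197, -0.0471, 0.0461]
tool_rot: [2.273, 2.168, 0.001]
contact_force: [-1.7, 1.4, 7.7]
finger_gap: 0.0176
grip_force: 30.0
```

It stands on the rest floor at its starting height. Release and retreat.

Call:
step_arm(deltas=[{"dp":[0,0,0.001],"turn":[0,0,0],"claw":-1},{"dp":[0,0,0],"turn":[0,0,0],"claw":0},{"dp":[0,0,0],"turn":[0,0,0],"claw":0},{"dp":[0,0,0],"turn":[0,0,0],"claw":0},{"dp":[0,0,0],"turn":[0,0,0],"claw":0},{"dp":[0,0,0.04],"turn":[0,0,0],"claw":0},{"dp":[0,0,0.08],"turn":[0,0,0],"claw":0},{"dp":[0,0,0.1],"turn":[0,0,0],"claw":0},{"dp":[0,0,0.1],"turn":[0,0,0],"claw":0},{"dp":[0,0,0.06],"turn":[0,0,0],"claw":0},{"dp":[0,-0.08,0],"turn":[0,0,0],"claw":0},{"dp":[0,-0.08,0],"turn":[0,0,0],"claw":0},{"dp":[0,0,0],"turn":[0,0,0],"claw":0},{"dp":[0,0,0],"turn":[0,0,0],"claw":0}])

```text
t: 21.38
tcp_pos: [0.5193, -0.1262, 0.2355]
tool_rot: [-2.272, -2.168, -0.001]
contact_force: [-0.1, 0.2, 0.2]
finger_gap: 0.047
grip_force: 0.0
```

```bash
python3 snap.py w9 | head -1; python3 - <<'E'
import pickle
from h import *
def blob(n):
    f,s=pickle.load(open(n+".pkl","rb"))
    a=cv2.rotate(warp(f,.088,.47,.57,-.12,.04,.4,s),cv2.ROTATE_90_CLOCKWISE)
    g=cv2.cvtColor(a,cv2.COLOR_BGR2GRAY);m=(g<45).astype(np.uint8)
    n,l,st,c=cv2.connectedComponentsWithStats(m);i=1+np.argmax(st[1:,4])
    r=cv2.minAreaRect(np.argwhere(l==i)[:,::-1].astype(np.float32))
    print(st[i],r,.47+r[0][0]*4e-4,.04-r[0][1]*4e-4)
blob("w2");blob("w9")
# tray unchanged? compare tray strip seen in w7 and now, and tweezers between w2 and w9
fa,sa=pickle.load(open("w2.pkl","rb"));fb,sb=pickle.load(open("w9.pkl","rb"))
for reg in[(.44,.60,-.19,-.15),(.49,.55,-.115,.02)]:
    A=[cv2.cvtColor(warp(f,.008,*reg,.5,s),cv2.COLOR_BGR2GRAY).astype(np.float32) for f,s in((fa,sa),(fb,sb))]
    print(np.abs(A[0]-A[1]).mean(),cv2.phaseCorrelate(A[0],A[1]))
E
```

```text
21.375 [ 0.51928329 -0.12620904  0.23547083] [-2.27230589e+00 -2.16771345e+00 -5.53893326e-04] [-0.12160978  0.16932852  0.16062744] [-0.12  0.46  0.45  1.81 -0.24  0.93  0.39]
[  91  170   51   96 4147] ((116.10274505615234, 217.2739715576172), (47.41107177734375, 95.17561340332031), 2.642545223236084) 0.516441098022461 -0.04690958862304687
[ 100  171   45   95 3744] ((121.65974426269531, 218.00637817382812), (42.166282653808594, 94.52442169189453), 2.2906100749969482) 0.5186638977050781 -0.04720255126953125
17.680593 ((0.35059185033362894, -0.6744972563682552), 0.22627647246843502)
14.638139 ((-0.29967924945850655, 1.0497356015017232), 0.36226338229709204)
```

The rake stands upright in the rest at (0.519,-0.047), where it started, and the tweezers haven't moved. Handing in.

```bash
python3 -c "
from rig import env
print(env.job_done())"
```

```text
the job is handed in; nothing more can be done
None
```

The job is handed in at about 21 s: all five pins lie in separate grooves after one stroke (two catches, each eased by lifting and going back), and the rake stands in its rest; I checked the tweezers (unmoved) but not the other bystanders.

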